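Put the fastener bin away in the bench locker

TASK

Put the blue fastener bin away: swing the low bench locker's door wide open, slide the bin along the bench into the locker without lifting or tipping it, and then shut the door fully again. Leave the tape roll and the air drill where they are.

Things in the scene. Friction and masses are not known exactly. Their poses are not given: they have to be found in the camera images.
- locker: Low grey bench locker, clear roof panel, fixed: 220 mm deep (x), 210 wide (y), 106 high (z). Origin: centre of its underside on the bench. Its front (the door's side) is the plane x = -110 mm, facing its own -x, roughly world -y (sideways seen from the robot). Walls 8 mm, roof 6 mm: inside 194 wide, 212 deep, 100 high. No floor plate or sill: the bench runs straight in.
- locker_mouth (a point): Centre of the locker's open front at bench height: locker point (-110, 0, 0) mm; axes as the locker's, +x points into the locker.
- locker_hinge (a point): Point at bench height on the door's vertical hinge axis: locker point (-110, -105, 0) mm, the front corner farther from the robot.
- locker_door (a joint): Door angle in rad: 0 shut, grows as it opens (counter-clockwise from above), stop at 1.75. Slightly stiff hinge, no latch: it stays where left and may start ajar. Grey panel 208 mm wide from the hinge, 12 mm thick (outside the front plane when shut), from 5 to 101 mm above the bench.
- door_handle (a point): Middle of the handle's grip bar, 135 mm from the hinge, 85 mm above the bench. Level U of 10 mm round steel bar on the door's outer face: grip bar 110 mm long, parallel to the panel, centre line 50 mm off it (45 mm gap behind, open from above), legs 80 and 190 mm from the hinge. Axes turn with the door: -x outwards, +y away from the hinge; at angle 0 as the locker's.
- bin: Blue open-topped plastic bin of copper-coloured fasteners (fixed in it), 150 mm long (its x), 100 mm wide (its y), 85 mm high, walls 6 mm, about 0.75 kg, loose on the bench. Origin: centre of its underside; z up. Its +x end starts roughly towards the locker.
- tape: Bystander: roll of pale tape lying flat, 110 mm across, 48 mm high. Origin: centre of its underside.
- air_drill: Bystander: red and black air drill lying flat, about 150 by 175 mm and 48 mm high. Origin: on the bench under the middle of its red body.
Not all that is in view belongs to the job. Of the things that look like the bin, the smallest one is meant.

How it is judged:
By the outcome, as a careful person would: the job done as asked, in the order asked, and still so for the second after the job is handed in, with the robot touching nothing.
It also fails if it takes over 72 s, if anything falls off the work surface, if the arm or the gripper's body presses on something with over 40 N, if the wrist force passes 120 N, or if a joint passes its speed limit or range.

ROBOT

A 6-joint arm with a two-finger parallel gripper is mounted at the origin on the work surface. World frame = base frame: x ahead of the robot, y to its left, z up, the work surface at z = 0. Lengths are in mm, angles in degrees, forces in N, time in s.
With the tool pointing down it reaches from about 325 to 775 mm from the base axis. Payload 5.5 kg.
Tool frame: the origin (TCP) lies at the very end of the fingers, on their centre line; the grasp point (between the pads) lies 19 mm behind it; z points along the fingers, y is the line along which they close (so a half turn about z gives the same grasp; the last joint's range is limited). The gripper opens to 85 mm and grips with 20 to 120 N. Pads are 22 mm wide; open, the fingers measure 114 mm over their backs; the gripper's body (76 mm by 85 mm) begins 54 mm behind the grasp point. The pads swing forward as they close: fully open they stand 13 mm farther back than shut.
Start: joints at [-67.133, 5.22, 70.514, -0, 104.267, -3.249], TCP at [264.11, -538.76, 200.575] pointing down, gripper open.
Joint ranges: [-164.24, 164.24], [-49.07, 125.15], [9.68, 141.18], [-86.29, 266.29], [3.28, 154.24], [-151.56, 151.56]. Speed limits (degrees/s): [147.25, 147.25, 172.46, 180, 180, 180].

INTERFACE

Orientations are given as [roll, pitch, yaw] about the fixed x, y, z axes, in that order (R = Rz(yaw) Ry(pitch) Rx(roll)).
In Python, from rig import readout, read_camera, camera_info, r gives the robot as it stands.
- The arm moves only by the tool apply_moves, never from a script. Its argument "deltas" is one flat list of numbers, 4 for each row, row after row: the shift along the world's x, y, z in m, then the turn about the world's z in degrees. A call has exactly 8 rows; each row shifts and turns the commanded pose from where the row before left it; what a row does not reach is not made up. A row lasts 1/8 s, in which the tool goes at most 62.5 mm and 10.7 degrees, less where a joint would pass 70% of its speed; a pose out of reach is approached as far as the arm can. A call with a gripper value outside its range is refused whole. "gripper" is the opening, from 0 (shut) to 1 (fully open), set as the call begins (left out, the last holds). The fingers move at their own pace and stop on an object; "grip_force" is the grip in N (left out, the last holds). Time passes only in rows, so rows that do not move let the fingers close, or fill a call up. It gives the time, the measured TCP pose, the force, the opening and the grip force at its end, in the units of the state.
- readout.read_state(): the state, without advancing time (a new reading comes with each control period).
- read_camera(name): name is "scene" or "top"; returns (picture, depth): 480x640x3 uint8, red, green, blue; 480x640 float32, mm along the optical axis (not along the pixel's ray), 0 where there is no reading.
- camera_info(name): a dict with "camera_matrix" (3x3 intrinsics, pixels), "extrinsics" (4x4, takes a point from camera to world coordinates). Camera axes: x right, y up, looking along -z (the intrinsics and any distortion apply to the point x, -y, -z); pixel columns grow to the right and rows downward; lengths in mm; the calibration is good to about 2 mm. A picture is of the moment at which its call begins. camera_info takes no time and is no camera call.
- r.close_job(): hands the job in; it is judged then, once.
The state is a dict: "time": time; "qpos": joint angles; "joint_velocities": joint speeds; "joint_efforts": joint torques, N m; "ee_pos": TCP position; "eef_rot": TCP orientation; "ft_force": force on the tool from outside, world axes, zero at the start; "wrist_torque": the same for the moment, N m; "opening": opening from 0.0 (shut) to 1.0 (fully open); "gripper_force": force on a finger pad.
Only numpy, scipy, OpenCV 4.12 (cv2) and the standard library are available. Lean on these libraries where they do the work, as an engineer would, in place of code of your own. Each camera call takes 0.05 s, during which the arm holds its last target. There are 200 camera calls.

## Working session

There is one attempt and no reset: what is moved stays moved. The work goes in short steps, Python scripts to look and compute and a tool call to move; the robot and the scene stay as the last step left them, time stands still between calls to the robot, and variables do not carry over. Pictures are saved under pics/ and viewed, at most 10 in all, crops included, and the job is handed in when it is done.

Besides the shell and the picture viewer there is one more tool, called as a command line: name --argument value ..., lists and objects as JSON in quotes. apply_moves: Moves the arm, as the interface text tells. Its arguments: {"type":"object","properties":{"deltas":{"type":"array","items":{"type":"number"}},"gripper":{"type":"number"},"grip_force":{"type":"number"}},"required":["deltas"]}

```bash
mkdir -p pics; cat > h.py <<'E'
import numpy as np, cv2
from rig import readout, read_camera, camera_info, r
def snap(n,tag):
    p,d=read_camera(n); cv2.imwrite(f'pics/{tag}.png',p[:,:,::-1]); np.save(f'pics/{tag}.npy',d); return p,d
def world(n,d,u,v):
    i=camera_info(n);K=np.array(i['camera_matrix']);E=np.array(i['extrinsics'])
    z=d[int(v),int(u)]; x=(u-K[0,2])/K[0,0]*z; y=(v-K[1,2])/K[1,1]*z
    return (E@np.array([x,-y,-z,1]))[:3]
E
python3 - <<'E'
from h import *
for n in('top','scene'):
    snap(n,n+'0'); i=camera_info(n); print(i)
print(readout.read_state())
E
```

```text
{'camera_matrix': array([[534.51178461,   0.        , 317.45088728],
       [  0.        , 534.51178461, 238.78407481],
       [  0.        ,   0.        ,   1.        ]]), 'extrinsics': array([[ 8.10799428e-02,  9.75916147e-01, -2.02518435e-01,
         2.89833531e+02],
       [-9.96699502e-01,  7.85688198e-02, -2.04216406e-02,
        -6.22996386e+01],
       [-4.01817441e-03,  2.03505809e-01,  9.79065493e-01,
         1.33756992e+03],
       [ 0.00000000e+00,  0.00000000e+00,  0.00000000e+00,
         1.00000000e+00]])}
{'camera_matrix': array([[620.71230612,   0.        , 318.38744131],
       [  0.        , 620.71230612, 233.14263248],
       [  0.        ,   0.        ,   1.        ]]), 'extrinsics': array([[ 6.61220942e-01, -5.91927840e-01,  4.60877748e-01,
         1.31005324e+03],
       [ 7.49996981e-01,  5.35571209e-01, -3.88159772e-01,
        -6.70373249e+02],
       [-1.70702771e-02,  6.02316290e-01,  7.98074992e-01,
         1.38095488e+03],
       [ 0.00000000e+00,  0.00000000e+00,  0.00000000e+00,
         1.00000000e+00]])}
{'time': 0.1, 'qpos': array([-6.71331115e+01,  5.26007357e+00,  7.05750799e+01,  1.11983230e-03,
        1.04267078e+02, -3.24782445e+00]), 'joint_velocities': array([-0.00717643, -0.09072459, -0.1183219 ,  0.0576696 ,  0.0640484 ,
       -0.07272154]), 'joint_efforts': array([ 5.09907841e-03, -4.60216606e+01, -4.19217932e+01,  2.92074346e-04,
        1.06220419e-02, -1.61880696e-06]), 'ee_pos': array([ 263.99501087, -538.45909266,  199.5496412 ]), 'eef_rot': array([-1.79897994e+02, -6.87595462e-03,  2.61149819e+01]), 'ft_force': array([-1.05582626,  1.30695702,  0.20880252]), 'wrist_torque': array([ 0.02902604, -0.03684357, -0.05145456]), 'gripper_force': 0.0, 'opening': 0.99709601906786}
```

View pics/top0.png

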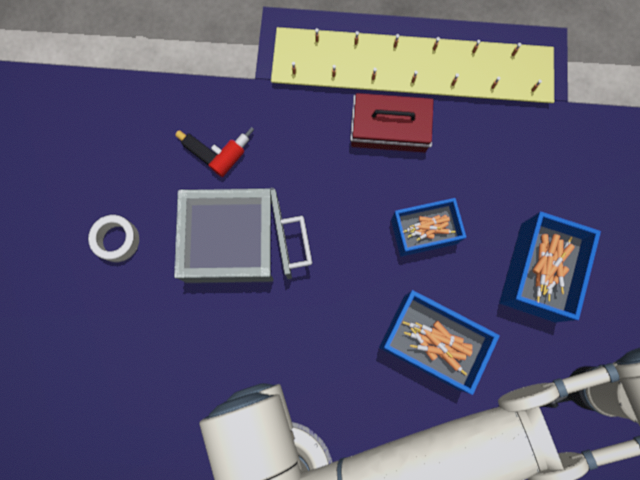

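View pics/scene0.png

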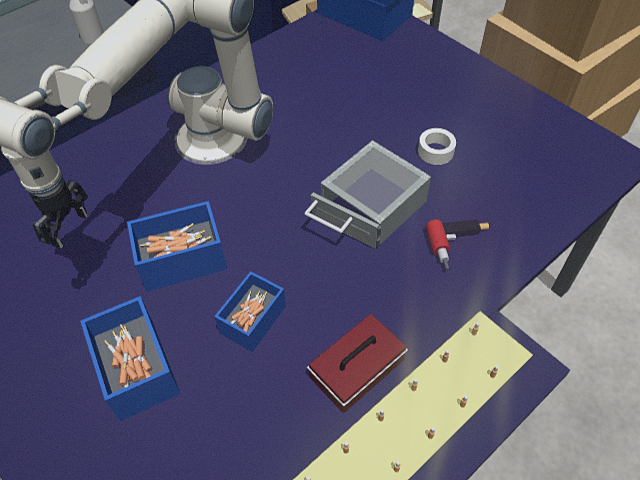

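The top picture shows three blue bins: (430,226), (555,265) and (442,342). The smallest is at (430,226). The locker is at (225,235), the door is ajar at (280,232) and its handle bar is at (304,241). I'll check the choice in one close crop and measure.

```bash
python3 - <<'E'
from h import *
p=cv2.imread('pics/top0.png'); c=p[180:290,165:475]; cv2.imwrite('pics/crop0.png',cv2.resize(c,(775,275),interpolation=cv2.INTER_CUBIC))
d=np.load('pics/top0.npy')
i=camera_info('top');K=np.array(i['camera_matrix']);E=np.array(i['extrinsics'])
v,u=np.mgrid[:480,:640]
P=np.stack([(u-K[0,2])/K[0,0]*d,-(v-K[1,2])/K[1,1]*d,-d,np.ones_like(d)],-1)@E.T
P=P[...,:3]; np.save('pics/P.npy',P)
def rect(m,n):
    q=P[m]; (c,s,a)=cv2.minAreaRect(q[:,:2].astype(np.float32)); print(n,len(q),'c',np.round(c,1),'s',np.round(s,1),'a',round(a,1),'z',np.round(np.percentile(q[:,2],[5,50,95]),1))
z=P[...,2]
rg=lambda a,b,c,d_:(u>a)&(u<b)&(v>c)&(v<d_)
rect(rg(388,475,192,260)&(z>75)&(z<95),'bin rim')
rect(rg(170,276,182,290)&(z>103)&(z<112),'locker roof')
rect(rg(283,318,205,275)&(z>75)&(z<97),'handle')
rect(rg(266,292,185,280)&(z>92)&(z<103.),'door')
rect(rg(480,610,200,330)&(z>75)&(z<150),'bigbin');rect(rg(375,505,285,400)&(z>75)&(z<150),'bin3')
rect(rg(345,440,90,155)&(z>30),'toolbox')
E
```

```text
bin rim 653 c [ 608.2 -303.3] s [102.  153.6] a 17.0 z [76.9 84.8 89.7]
locker roof 6505 c [544.2 181.6] s [211.7 233.7] a 5.2 z [103.3 105.8 109.5]
handle 373 c [531.   11.2] s [139.2  62.3] a 7.9 z [83.9 89.2 94.3]
door 403 c [559.4  66.5] s [212.7  50.6] a 10.9 z [ 95.3 100.3 102.7]
bigbin 4311 c [ 481.1 -571.3] s [181.9 339.5] a 64.7 z [ 78.6  98.7 125.4]
bin3 3442 c [ 332.  -332.1] s [217.5 144.9] a 66.7 z [ 78.5  97.4 125.3]
toolbox 4036 c [ 638.8 -168.4] s [216.9 719.9] a 82.4 z [ 48.7  75.  100.5]
```

View pics/crop0.png

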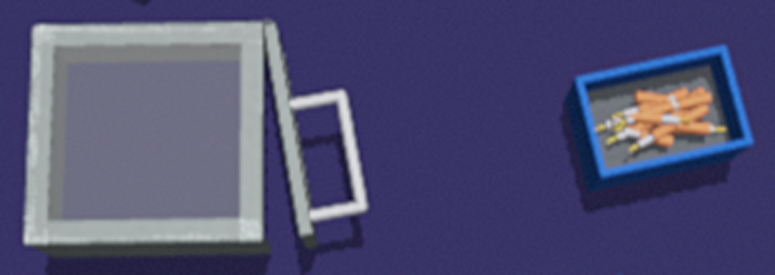

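The choice is confirmed: the smallest bin, about 100 x 150 mm with its rim at z 85, at (608,-303) with yaw about 107°. Next I'll fit the locker, door and handle from corner pixels projected onto planes of known height.

```bash
cat >> h.py <<'E'
def plane(n,u,v,z):
    i=camera_info(n);K=np.array(i['camera_matrix']);E=np.array(i['extrinsics'])
    d=E[:3,:3]@np.array([(u-K[0,2])/K[0,0],-(v-K[1,2])/K[1,1],-1]); o=E[:3,3]
    return o+d*(z-o[2])/d[2]
E
python3 - <<'E'
from h import *
c=lambda x,y:(165+(x+.5)/2.5-.5,180+(y+.5)/2.5-.5)
for n,x,y,z in [('backfar',33,27,106),('frontfar',264,25,106),('frontnear',265,242,106),('backnear',25,242,106),('doorhinge',268,22,101),('doortip out',315,236,101),('doortip in',303,240,101),('grip far',344,93,90),('grip near',363,209,90)]:
    print(n,np.round(plane('top',*c(x,y),z)[:2],1))
P=np.load('pics/P.npy');z=P[...,2]
# bin contents heights
q=P[200:252,395:465].reshape(-1,3); t=np.deg2rad(107)
lx=(q[:,:2]-[608,-303])@[np.cos(t),np.sin(t)]; ly=(q[:,:2]-[608,-303])@[-np.sin(t),np.cos(t)]
for a in range(-75,75,15):
    m=(lx>a)&(lx<a+15)&(abs(ly)<40); print(a,np.round(np.percentile(q[m,2],[10,50,90])),end=' ')
print()
for n,a,b,cc,d in [('toolbox',345,440,100,155),]:
    m=z[cc:d,a:b]>60; Q=P[cc:d,a:b][m]; print(n,Q[:,:2].min(0),Q[:,:2].max(0),Q[:,2].max())
E
```

```text
backfar [635.7 307. ]
frontfar [655.4  85.9]
frontnear [446.8  64.3]
backnear [428.8 286.5]
doorhinge [660.2  83. ]
doortip out [456.8  18.8]
doortip in [452.2  29.6]
grip far [598.5   4.4]
grip near [487.5 -23.3]
-75 [35. 59. 86.] -60 [34. 38. 63.] -45 [34. 52. 65.] -30 [35. 51. 65.] -15 [36. 58. 67.] 0 [35. 59. 67.] 15 [34. 51. 64.] 30 [34. 38. 60.] 45 [33. 36. 42.] 60 [18. 68. 87.] 
toolbox [ 289.83353068 -301.57083178] [936.55707699 -62.29963863] 1337.5699166894713
```

Locker fit: yaw 95°, mouth (551,75.5), hinge (656,85), door ajar about 10°. The predicted handle (542,-10) matches the measured (543,-10). The plan is to lower shut fingers into the handle loop and swing the door. Then I'll push the bin's rear end with two spread fingers, and close the door through the loop.

apply_moves --deltas '[0.0225,0.046,0,6.6,0.0225,0.046,0,6.6,0.0225,0.046,0,6.6,0.0225,0.046,0,6.6,0.0225,0.046,0,6.6,0.0225,0.046,0,6.6,0.0225,0.046,0,6.6,0.0225,0.046,0,6.6]' --gripper 0

```text
time: 1.1
ee_pos: [444.4, -169.1, 200.2]
eef_rot: [-180.0, -0.0, 79.1]
ft_force: [-0.4, -0.6, -0.8]
opening: 0.001
gripper_force: 0.0
```

apply_moves --deltas '[0.0225,0.046,0,6.6,0.0225,0.046,0,6.6,0.0225,0.046,0,6.6,0.0225,0.046,0,6.4,0.0005,0.003,-0.02,0,0,0,-0.02,0,0,0,-0.02,0,0,0,0,0]'

```text
time: 2.1
ee_pos: [533.0, 15.1, 137.7]
eef_rot: [-179.7, -0.1, 105.0]
ft_force: [0.7, -0.3, 0.5]
opening: 0.003
gripper_force: 0.0
```

apply_moves --deltas '[0.001,0.001,-0.02,0,0,0,-0.02,0,0,0,-0.015,0,0,0,-0.01,0,0,0,-0.01,0,0,0,-0.005,0,0,0,0,0,0,0,0,0]'

```text
time: 3.1
ee_pos: [535.9, 17.2, 61.2]
eef_rot: [179.9, 0.0, 105.1]
ft_force: [0.6, 0.2, -0.4]
opening: -0.004
gripper_force: 0.0
```

```bash
python3 - <<'E'
from h import *
p,d=snap('scene','s1'); cv2.imwrite('pics/s1c.png',cv2.resize(p[150:270,270:450,::-1],(720,480),interpolation=cv2.INTER_CUBIC))
H=np.array([655.8,84.6])
for a in range(210,306,6):
    print(a,np.round(H+139*np.array([np.cos(np.deg2rad(a)),np.sin(np.deg2rad(a))])))
E
```

```text
210 [535.  15.]
216 [543.   3.]
222 [553.  -8.]
228 [563. -19.]
234 [574. -28.]
240 [586. -36.]
246 [599. -42.]
252 [613. -48.]
258 [627. -51.]
264 [641. -54.]
270 [656. -54.]
276 [670. -54.]
282 [685. -51.]
288 [699. -48.]
294 [712. -42.]
300 [725. -36.]
```

View pics/s1c.png

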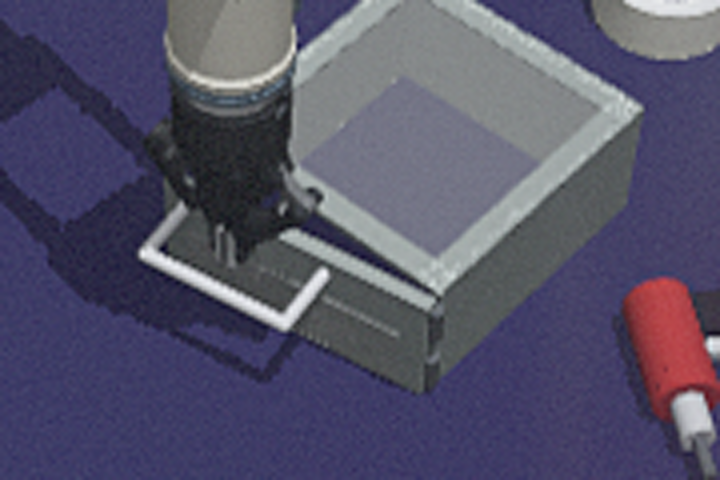

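The fingers (230,245) are inside the loop, behind the bar, and touch nothing. Swinging the door along its arc.

apply_moves --deltas '[0.007,-0.014,0,6,0.01,-0.011,0,6,0.01,-0.011,0,6,0.011,-0.009,0,6,0.012,-0.008,0,6,0.013,-0.006,0,6,0.014,-0.006,0,6,0.014,-0.003,0,6]'

```text
time: 4.15
ee_pos: [627.3, -51.2, 61.1]
eef_rot: [180.0, 0.0, 153.3]
ft_force: [0.4, -0.3, 0.5]
opening: -0.001
gripper_force: 0.0
```

apply_moves --deltas '[0.014,-0.003,0,6,0.015,0,0,6,0.014,0,0,6,0.015,0.003,0,6,0.014,0.003,0,6,0.013,0.006,0,6,0.01,0.005,0,4,0,0,0,0]'

```text
time: 5.15
ee_pos: [722.1, -36.4, 60.5]
eef_rot: [-180.0, 0.0, -166.9]
ft_force: [0.4, -0.7, 0.2]
opening: -0.001
gripper_force: 0.0
```

```bash
python3 - <<'E'
from h import *
snap('top','t1'); print(readout.read_state()['ft_force'])
E
```

```text
[ 0.03758216 -0.27996161  0.36983145]
```

View pics/t1.png

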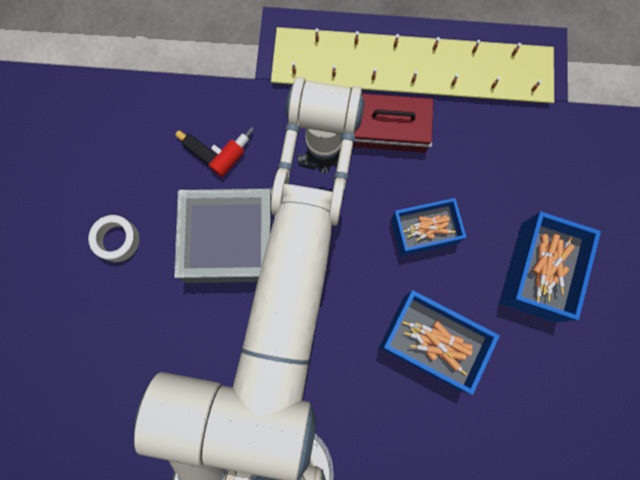

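The picture shows the swing done: the loop end is near (320,160) and the locker front at (270,235) looks clear. The arm hides the panel, so I'll check the door angle after moving away. Lifting out and going behind the bin.

apply_moves --deltas '[0,0,0.02,0,0,0,0.035,0,0,0,0.045,0,-0.009,-0.04,0.01,-9.5,-0.009,-0.041,0,-9.5,-0.009,-0.041,0,-9.5,-0.009,-0.041,0,-9.5,-0.009,-0.041,0,-9.5]'

```text
time: 6.2
ee_pos: [676.0, -242.3, 173.1]
eef_rot: [180.0, 0.1, 145.2]
ft_force: [0.0, -0.1, 0.6]
opening: -0.0
gripper_force: 0.0
```

apply_moves --deltas '[-0.009,-0.041,0,-9.5,-0.009,-0.041,0,-9.5,-0.01,-0.041,0,-9.5,-0.01,-0.041,0,-9.6,0,0,0,0,0,0,0,0,0,0,0,0,0,0,0,0]' --gripper 0.6

```text
time: 7.2
ee_pos: [639.1, -403.6, 171.1]
eef_rot: [180.0, 0.0, 107.6]
ft_force: [0.4, 0.7, -0.1]
opening: 0.599
gripper_force: 0.0
```

```bash
python3 - <<'E'
from h import *
p,d=snap('scene','s2'); snap('top','t2')
E
```

```text
(no output)
```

View pics/s2.png

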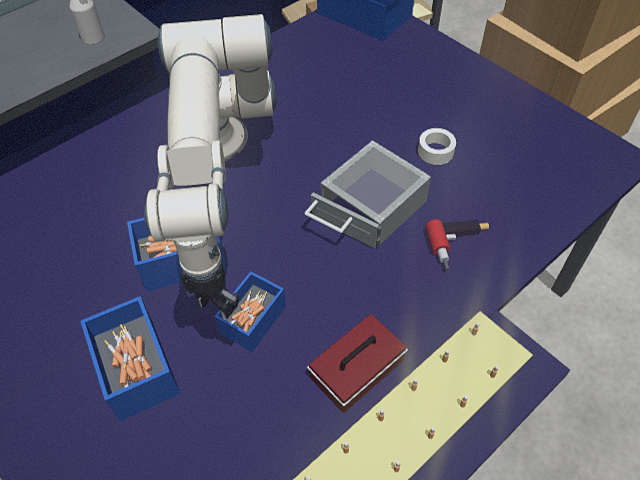

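The picture shows the door still ajar at about its starting angle, with the handle at (328,217), so the fingers did not catch the bar. I'll find out why by projecting the earlier TCP into the earlier picture.

```bash
python3 - <<'E'
from h import *
i=camera_info('scene');K=np.array(i['camera_matrix']);E=np.array(i['extrinsics'])
def proj(p):
    c=np.linalg.inv(E)@np.append(p,1); q=K@np.array([c[0],-c[1],-c[2]]); return q[:2]/q[2]
crop=lambda q:np.round((q-[270,150])*4)
print('tcp in crop',crop(proj([535.9,17.2,61.2])), 'tcp z90',crop(proj([535.9,17.2,90])))
for th in (10,):
  H=np.array([655.8,84.6]); a=np.deg2rad(185+th); e=np.array([np.cos(a),np.sin(a)]); n=np.array([np.cos(a+np.pi/2),np.sin(a+np.pi/2)])
  for nm,s,o,z in [('barfar',80,62,85),('barnear',190,62,85),('legfar',80,12,85),('tiptop',208,12,101),('hingetop',0,12,101)]:
    q=H+s*e+o*n; print(nm,np.round(q),crop(proj(np.append(q,z))))
d0=np.load('pics/scene0.npy');d1=np.load('pics/s1.npy');d2=np.load('pics/s2.npy')
a=cv2.imread('pics/scene0.png')[150:260,290:440].astype(int);b=cv2.imread('pics/s2.png')[150:260,290:440].astype(int)
print(abs(a-b).mean(),abs(a-b).max())
# measured world points in crop: finger tip, bar under it
for x,y in [(230,240),(228,225),(215,290),(285,325),(145,252)]: print((x,y),np.round(world('scene',d1,270+x/4,150+y/4)))
E
```

```text
tcp in crop [233. 286.] tcp z90 [232. 259.]
barfar [595.   4.] [277. 326.]
barnear [488. -24.] [139. 255.]
legfar [582.  52.] [318. 276.]
tiptop [458.  19.] [158. 181.]
hingetop [659.  73.] [423. 313.]
3.0153737373737375 24
(230, 240) [543.   9. 123.]
(228, 225) [541.   9. 136.]
(215, 290) [544.  -6.  85.]
(285, 325) [596.  10.  83.]
(145, 252) [494. -23.  92.]
```

```bash
python3 - <<'E'
from h import *
p=cv2.imread('pics/s1.png'); cv2.imwrite('pics/s1d.png',cv2.resize(p[190:235,305:365],(800,600),interpolation=cv2.INTER_NEAREST))
d=np.load('pics/s1.npy')
for v in range(200,226,2): print(v,[list(np.round(world('scene',d,u,v)).astype(int)) for u in (326,328,330)])
E
```

```text
200 [[np.int64(545), np.int64(2), np.int64(171)], [np.int64(548), np.int64(6), np.int64(171)], [np.int64(557), np.int64(5), np.int64(179)]]
202 [[np.int64(546), np.int64(1), np.int64(165)], [np.int64(550), np.int64(5), np.int64(166)], [np.int64(554), np.int64(8), np.int64(166)]]
204 [[np.int64(534), np.int64(12), np.int64(137)], [np.int64(551), np.int64(4), np.int64(159)], [np.int64(551), np.int64(10), np.int64(154)]]
206 [[np.int64(543), np.int64(4), np.int64(144)], [np.int64(548), np.int64(6), np.int64(147)], [np.int64(553), np.int64(9), np.int64(149)]]
208 [[np.int64(538), np.int64(8), np.int64(127)], [np.int64(549), np.int64(5), np.int64(140)], [np.int64(551), np.int64(10), np.int64(138)]]
210 [[np.int64(540), np.int64(6), np.int64(123)], [np.int64(540), np.int64(13), np.int64(117)], [np.int64(546), np.int64(15), np.int64(122)]]
212 [[np.int64(540), np.int64(6), np.int64(115)], [np.int64(542), np.int64(11), np.int64(112)], [np.int64(549), np.int64(12), np.int64(118)]]
214 [[np.int64(539), np.int64(7), np.int64(105)], [np.int64(544), np.int64(10), np.int64(106)], [np.int64(548), np.int64(13), np.int64(108)]]
216 [[np.int64(540), np.int64(6), np.int64(98)], [np.int64(543), np.int64(10), np.int64(98)], [np.int64(545), np.int64(16), np.int64(94)]]
218 [[np.int64(506), np.int64(36), np.int64(33)], [np.int64(512), np.int64(38), np.int64(37)], [np.int64(522), np.int64(36), np.int64(47)]]
220 [[np.int64(508), np.int64(34), np.int64(28)], [np.int64(511), np.int64(39), np.int64(25)], [np.int64(518), np.int64(40), np.int64(32)]]
222 [[np.int64(552), np.int64(-4), np.int64(92)], [np.int64(513), np.int64(37), np.int64(21)], [np.int64(519), np.int64(39), np.int64(25)]]
224 [[np.int64(553), np.int64(-5), np.int64(85)], [np.int64(556), np.int64(-1), np.int64(86)], [np.int64(565), np.int64(-2), np.int64(94)]]
```

View pics/s1d.png

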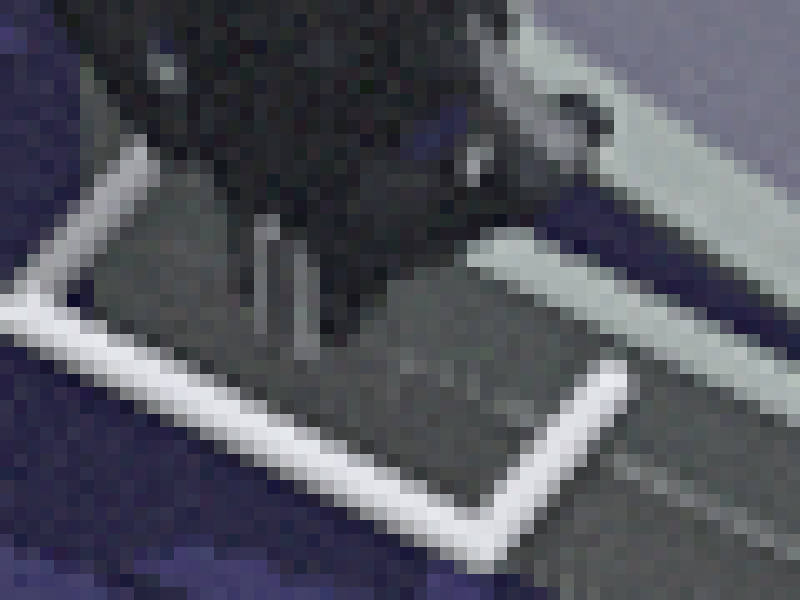

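The finger tip ends at z of about 94 in the depth picture (zoomed pixel (330,350)), while the state said 61. The real tips therefore sit about 32 mm higher than reported, so they passed over the bar. I'll allow for that and go again.

apply_moves --deltas '[-0.013,0.0525,0,0,-0.013,0.0525,0,0,-0.013,0.0525,0,0,-0.013,0.0525,0,0,-0.013,0.0525,0,0,-0.013,0.0525,0,-1,-0.013,0.0525,0,-1,-0.013,0.0525,0,-0.6]' --gripper 0

```text
time: 8.3
ee_pos: [533.9, 17.1, 170.9]
eef_rot: [180.0, 0.0, 104.9]
ft_force: [-0.3, 1.0, 0.3]
opening: 0.001
gripper_force: 0.0
```

apply_moves --deltas '[0,0,-0.03,0,0,0,-0.03,0,0,0,-0.03,0,0,0,-0.02,0,0,0,-0.01,0,0,0,-0.01,0,0,0,-0.01,0,0,0,0,0]'

```text
time: 9.3
ee_pos: [534.3, 15.2, 29.9]
eef_rot: [-179.9, -0.0, 104.9]
ft_force: [0.5, -0.6, -0.2]
opening: -0.001
gripper_force: 0.0
```

```bash
python3 - <<'E'
from h import *
p,d=snap('scene','s3'); cv2.imwrite('pics/s3d.png',cv2.resize(p[180:240,300:380,::-1],(800,600),interpolation=cv2.INTER_NEAREST))
print(readout.read_state()['ee_pos'],readout.read_state()['ft_force'])
for v in range(206,232,2): print(v,[np.round(world('scene',d,u,v)).astype(int).tolist() for u in (326,328,330)])
E
```

```text
[534.60764251  15.20229776  30.56722868] [-0.03047118 -0.31498597 -0.79258645]
206 [[546, 1, 148], [555, 1, 157], [551, 11, 145]]
208 [[545, 2, 138], [553, 2, 146], [552, 9, 140]]
210 [[547, 0, 135], [551, 4, 135], [553, 9, 133]]
212 [[543, 3, 120], [554, 1, 132], [551, 11, 120]]
214 [[543, 4, 111], [547, 7, 111], [549, 12, 110]]
216 [[541, 6, 99], [549, 6, 106], [550, 11, 103]]
218 [[542, 5, 92], [543, 11, 88], [544, 16, 85]]
220 [[541, 5, 82], [540, 13, 75], [548, 14, 82]]
222 [[549, -2, 88], [539, 14, 65], [552, 9, 81]]
224 [[555, -7, 89], [558, -3, 89], [562, 0, 90]]
226 [[508, 34, -1], [561, -6, 85], [566, -3, 88]]
228 [[513, 29, 0], [514, 36, -5], [522, 36, 3]]
230 [[518, 25, -2], [521, 30, -3], [526, 33, 0]]
```

View pics/s3d.png

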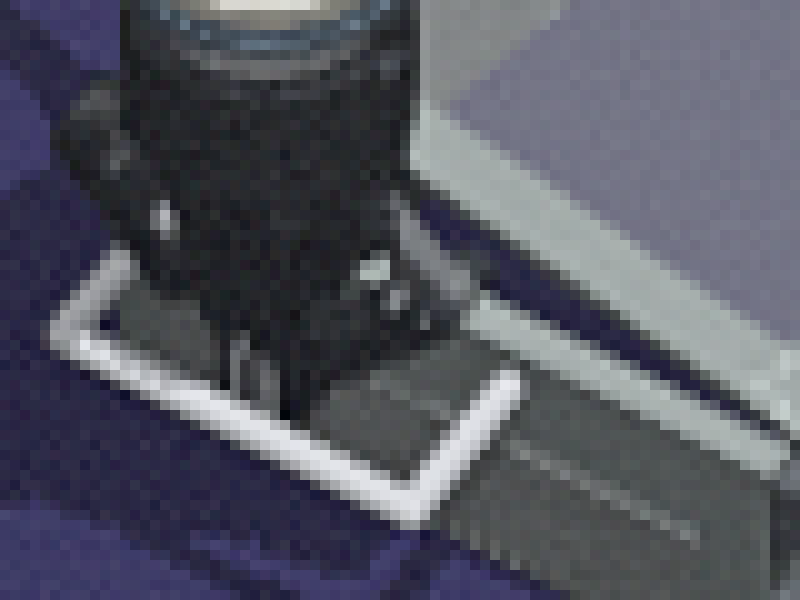

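The fingers (265,400) are now hidden behind the bar, so they are engaged. Swinging again, with a check halfway.

apply_moves --deltas '[0.007,-0.012,0,6,0.01,-0.011,0,6,0.01,-0.011,0,6,0.011,-0.009,0,6,0.012,-0.008,0,6,0.013,-0.006,0,6,0.014,-0.006,0,6,0.014,-0.003,0,6]'

```text
time: 10.35
ee_pos: [626.2, -51.1, 31.3]
eef_rot: [180.0, 0.0, 153.1]
ft_force: [-1.0, -0.2, 0.5]
opening: 0.001
gripper_force: 0.5
```

apply_moves --deltas '[0.014,-0.003,0,6,0.015,0,0,6,0.014,0,0,6,0.015,0.003,0,6,0.014,0.003,0,6,0.013,0.006,0,6,0.01,0.005,0,4,0,0,0,0]'

```text
time: 11.35
ee_pos: [721.3, -36.5, 30.9]
eef_rot: [-180.0, 0.0, -167.1]
ft_force: [0.3, 0.7, -0.1]
opening: -0.003
gripper_force: 0.0
```

apply_moves --deltas '[0,0,0.02,0,0,0,0.035,0,0,0,0.045,0,-0.009,-0.04,0.03,-9.5,-0.009,-0.041,0,-9.5,-0.009,-0.041,0,-9.5,-0.009,-0.041,0,-9.5,-0.009,-0.041,0,-9.5]'

```text
time: 12.35
ee_pos: [675.0, -242.4, 163.2]
eef_rot: [180.0, 0.1, 145.0]
ft_force: [-0.6, -0.4, 0.6]
opening: 0.001
gripper_force: 0.0
```

apply_moves --deltas '[-0.009,-0.041,0,-9.5,-0.009,-0.041,0,-9.5,-0.01,-0.041,0,-9.5,-0.01,-0.041,0,-9.6,0,0,0,0,0,0,0,0,0,0,0,0,0,0,0,0]' --gripper 0.6

```text
time: 13.35
ee_pos: [638.1, -403.6, 161.1]
eef_rot: [180.0, 0.0, 107.4]
ft_force: [-0.3, 0.6, -0.2]
opening: 0.6
gripper_force: 0.0
```

```bash
python3 - <<'E'
from h import *
p,d=snap('scene','s4'); snap('top','t4')
E
```

```text
(no output)
```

View pics/s4.png

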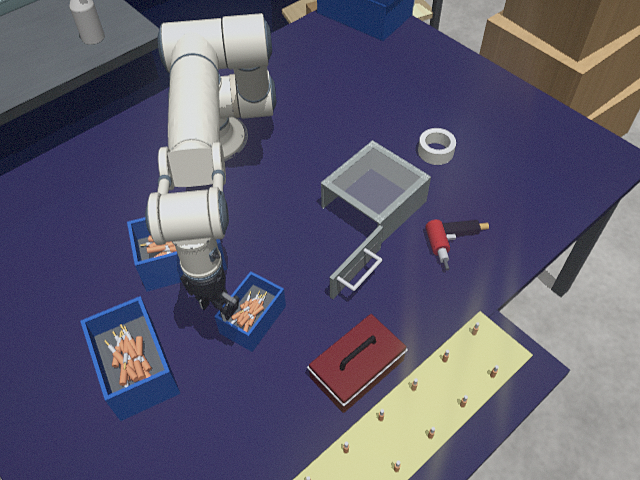

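The picture shows the door wide open, with the panel from (380,232) to (333,290), and everything else in place. Lowering behind the bin and pushing it along a gentle arc.

apply_moves --deltas '[0,0,-0.03,0,0,0,-0.03,0,0,0,-0.03,0,0,0,-0.025,0,0,0,-0.015,0,0,0,-0.011,0,-0.003,0.01,0,0,-0.002,0.007,0,0]'

```text
time: 14.45
ee_pos: [633.0, -387.2, 21.0]
eef_rot: [179.9, 0.1, 107.3]
ft_force: [0.2, -0.5, 0.0]
opening: 0.599
gripper_force: 0.0
```

apply_moves --deltas '[-0.004,0.014,0,-0.4,-0.006,0.021,0,-0.55,-0.006,0.021,0,-0.55,-0.006,0.021,0,-0.55,-0.0053,0.021,0,-0.55,-0.0053,0.021,0,-0.55,-0.0053,0.021,0,-0.55,-0.0053,0.021,0,-0.55]'

```text
time: 15.45
ee_pos: [589.8, -226.9, 21.4]
eef_rot: [179.9, 0.2, 103.0]
ft_force: [0.5, -3.0, 0.2]
opening: 0.603
gripper_force: 1.6
```

```bash
cat >> h.py <<'E'
def binfit(n,tag):
    p,d=snap(n,tag); i=camera_info(n);K=np.array(i['camera_matrix']);E=np.array(i['extrinsics'])
    v,u=np.mgrid[:480,:640]
    P=(np.stack([(u-K[0,2])/K[0,0]*d,-(v-K[1,2])/K[1,1]*d,-d,np.ones_like(d)],-1)@E.T)[...,:3]
    hsv=cv2.cvtColor(p,cv2.COLOR_RGB2HSV)
    m=(hsv[...,0]>98)&(hsv[...,0]<116)&(hsv[...,1]>150)&(hsv[...,2]>90)&(P[...,2]>76)&(P[...,2]<94)&(P[...,0]>480)&(P[...,1]>-420)
    q=P[m][:,:2].astype(np.float32); print(n,len(q),cv2.minAreaRect(q),q.min(0),q.max(0)); return P,m
E
python3 - <<'E'
from h import *
binfit('top','t5');binfit('scene','s5')
E
```

```text
top 406 ((571.8382568359375, -143.52981567382812), (101.39160919189453, 150.8329315185547), 12.989813804626465) [ 506.41376 -228.08092] [637.08264 -59.79662]
scene 315 ((569.70703125, -139.41677856445312), (103.87660217285156, 157.7355499267578), 13.326626777648926) [ 502.87216 -207.35172] [638.4259  -54.79963]
```

apply_moves --deltas '[-0.004,0.0216,0,-0.8,-0.004,0.0216,0,-0.8,-0.0037,0.0216,0,-0.8,-0.0037,0.0216,0,-0.8,-0.003,0.0216,0,-0.8,-0.003,0.0216,0,-0.8,-0.0027,0.0216,0,-0.7,-0.0027,0.0216,0,-0.7]'

```text
time: 16.55
ee_pos: [563.6, -55.1, 21.2]
eef_rot: [179.8, 0.2, 96.8]
ft_force: [-0.1, -4.0, 1.0]
opening: 0.601
gripper_force: 2.1
```

```bash
python3 - <<'E'
from h import *
binfit('scene','s6');binfit('top','t6');print(readout.read_state()['ee_pos'])
E
```

```text
scene 175 ((555.810302734375, 20.074722290039062), (102.72481536865234, 137.20022583007812), 8.136240005493164) [496.72382  -49.838104] [613.1415   93.81736]
top 159 ((554.9285888671875, 17.790271759033203), (100.74647521972656, 117.1646728515625), 6.009087562561035) [498.70044  -44.719265] [601.1189   80.72631]
[563.21205785 -52.91992964  20.7817356 ]
```

apply_moves --deltas '[-0.0015,0.012,0,-0.6,-0.0025,0.022,0,-0.6,-0.003,0.035,0,-0.4,-0.003,0.042,0,-0.2,0,0,0,0,0,0,0,0,0,0,0,0,0,0,0,0]'

```text
time: 17.65
ee_pos: [552.6, 56.2, 19.4]
eef_rot: [-180.0, 0.0, 95.0]
ft_force: [0.9, 0.5, 0.3]
opening: 0.598
gripper_force: 0.0
```

apply_moves --deltas '[0.005,-0.03,0,0,0.005,-0.04,0,0,0,0,0.03,0,0,0,0.05,0,0,0,0.05,0,0,-0.03,0,0,0.02,-0.05,0,0,0.02,-0.04,0,0]'

```text
time: 18.65
ee_pos: [602.9, -135.1, 149.9]
eef_rot: [180.0, 0.0, 95.0]
ft_force: [0.1, 1.8, -0.2]
opening: 0.597
gripper_force: 0.0
```

```bash
python3 - <<'E'
from h import *
for n,t in(('scene','s7'),('top','t7')):
    P,m=binfit(n,t)
    a=P.reshape(-1,3); l=(a[:,:2]-[541.7,185.9]); u=np.array([np.cos(np.deg2rad(95)),np.sin(np.deg2rad(95))]); lx=l@u; ly=l@np.array([-u[1],u[0]])
    mm=m.reshape(-1); print('locker-frame bin blue z76-94: x',np.percentile(lx[mm],[1,50,99]),'y',np.percentile(ly[mm],[1,99])) if mm.any() else 0
p=cv2.imread('pics/s7.png')
cv2.imwrite('pics/s7c.png',cv2.resize(p[130:310,290:450],(533,600),interpolation=cv2.INTER_CUBIC))
hsv=cv2.cvtColor(p,cv2.COLOR_BGR2HSV); print(hsv[150:250:10,330:440:10,0].tolist())
E
```

```text
scene 79 ((549.1768188476562, 84.49382781982422), (100.18065643310547, 9.718634605407715), 3.5072128772735596) [499.07425  77.19842] [599.05835   91.591705]
locker-frame bin blue z76-94: x [-105.72760697 -101.8895499   -96.24244668] y [-48.00656947  51.31265267]Traceback (most recent call last):
  File "<stdin>", line 3, in <module>
  File "h.py", line 19, in binfit
    q=P[m][:,:2].astype(np.float32); print(n,len(q),cv2.minAreaRect(q),q.min(0),q.max(0)); return P,m
                                                                       ~~~~~^^^
    return umr_minimum(a, axis, None, out, keepdims, initial, where)
ValueError: zero-size array to reduction operation minimum which has no identity
```

The bin's rear rim lies at locker x of about -105, so it is wholly inside the mouth, and it is centred (y -48 to 51). Measuring the door angle before closing.

```bash
python3 - <<'E'
from h import *
d=np.load('pics/s7.npy')
i=camera_info('scene');K=np.array(i['camera_matrix']);E=np.array(i['extrinsics'])
v,u=np.mgrid[:480,:640]
P=(np.stack([(u-K[0,2])/K[0,0]*d,-(v-K[1,2])/K[1,1]*d,-d,np.ones_like(d)],-1)@E.T)[...,:3]
m=(u>320)&(u<395)&(v>222)&(v<300)&(P[...,2]>95)&(P[...,2]<106)&(P[...,1]<62)
q=P[m][:,:2].astype(np.float32); vx=cv2.fitLine(q,cv2.DIST_HUBER,0,.01,.01).ravel(); print(len(q),vx,np.rad2deg(np.arctan2(vx[1],vx[0])),q.min(0),q.max(0))
m=(u>335)&(u<395)&(v>235)&(v<300)&(P[...,2]>80)&(P[...,2]<93)&(P[...,0]>710)
q=P[m][:,:2].astype(np.float32); print(cv2.minAreaRect(q),len(q))
E
```

```text
312 [ 1.5252130e-01 -9.8830020e-01  6.8275238e+02 -2.9924582e+01] -81.22693 [ 661.0519  -117.21335] [746.5614    61.651592]
((731.9760131835938, -38.13634490966797), (127.98822021484375, 43.617855072021484), 89.8997573852539) 235
```

apply_moves --deltas '[0.0122,0.0104,0,10.6,0.0122,0.0104,0,10.6,0.0122,0.0104,0,10.6,0.0122,0.0104,0,10.6,0.0122,0.0104,0,10.6,0.0122,0.0104,0,10.6,0.0122,0.0104,0,10.6,0.0122,0.0104,0,10.6]' --gripper 0

```text
time: 19.75
ee_pos: [700.2, -49.1, 149.5]
eef_rot: [180.0, -0.0, -179.8]
ft_force: [-0.0, 0.3, 0.1]
opening: -0.003
gripper_force: 0.0
```

apply_moves --deltas '[0.0122,0.0104,0,10.2,0,0,-0.03,0,0,0,-0.03,0,0,0,-0.02,0,0,0,-0.015,0,0,0,-0.015,0,0,0,-0.01,0,0,0,0,0]'

```text
time: 20.75
ee_pos: [712.0, -39.4, 28.7]
eef_rot: [180.0, -0.1, -169.9]
ft_force: [-0.6, -0.5, -0.4]
opening: -0.001
gripper_force: 0.0
```

```bash
python3 - <<'E'
import numpy as np
H=np.array([655.8,84.6]);p=None
for th in list(range(95,-1,-6))+[0,-4]:
    a=np.deg2rad(199.3+th);q=H+139*np.array([np.cos(a),np.sin(a)]);print(th,np.round(q,1),None if p is None else np.round(q-p,1));p=q
E
```

```text
95 [713.  -42.1] None
89 [699.4 -47.4] [-13.6  -5.3]
83 [685.4 -51.2] [-14.   -3.8]
77 [671.1 -53.6] [-14.4  -2.4]
71 [656.5 -54.4] [-14.5  -0.8]
65 [642.  -53.7] [-14.5   0.7]
59 [627.6 -51.5] [-14.4   2.2]
53 [613.5 -47.8] [-14.1   3.7]
47 [599.9 -42.7] [-13.6   5.1]
41 [586.9 -36.1] [-13.    6.5]
35 [574.7 -28.3] [-12.2   7.9]
29 [563.3 -19.2] [-11.4   9.1]
23 [553.   -8.9] [-10.3  10.2]
17 [543.8   2.3] [-9.2 11.3]
11 [535.8  14.5] [-8.  12.2]
5 [529.1  27.4] [-6.7 12.9]
0 [524.6  38.7] [-4.5 11.3]
-4 [521.7  47.9] [-2.9  9.3]
```

apply_moves --deltas '[-0.013,-0.007,0,-6,-0.014,-0.004,0,-6,-0.0144,-0.0024,0,-6,-0.0145,-0.0008,0,-6,-0.0145,0.0007,0,-6,-0.0144,0.0022,0,-6,-0.0141,0.0037,0,-6,-0.0136,0.0051,0,-6]'

```text
time: 21.75
ee_pos: [600.5, -42.1, 31.1]
eef_rot: [179.9, 0.2, 141.8]
ft_force: [1.3, -1.1, -0.6]
opening: -0.0
gripper_force: 0.0
```

apply_moves --deltas '[-0.013,0.0065,0,-6,-0.0122,0.0079,0,-6,-0.0114,0.0091,0,-6,-0.0103,0.0102,0,-6,-0.0092,0.0113,0,-6,-0.008,0.0122,0,-6,-0.004,0.0065,0,-3,-0.0027,0.0065,0,-3]'

```text
time: 22.75
ee_pos: [529.7, 28.3, 31.1]
eef_rot: [179.9, 0.1, 100.0]
ft_force: [-0.1, -1.8, 0.4]
opening: -0.001
gripper_force: 0.0
```

apply_moves --deltas '[-0.0025,0.0055,0,-2.5,-0.002,0.0055,0,-2.5,-0.001,0.004,0,0,-0.001,0.004,0,0,0,0.001,0,0,0,0,0,0,0,0,0,0,0,0,0,0]'

```text
time: 23.75
ee_pos: [522.5, 48.3, 29.5]
eef_rot: [-180.0, -0.0, 95.1]
ft_force: [0.1, 0.3, 0.9]
opening: -0.001
gripper_force: 0.0
```

apply_moves --deltas '[0,0.001,0,0,0,0.001,0,0,0,0.001,0,0,0,0.001,0,0,0,0,0,0,0,0,0,0,0,0,0,0,0,0,0,0]'

```text
time: 24.75
ee_pos: [522.6, 51.4, 29.5]
eef_rot: [-180.0, 0.1, 95.0]
ft_force: [-0.2, -4.6, -0.5]
opening: 0.001
gripper_force: 0.0
```

apply_moves --deltas '[0,0.001,0,0,0,0.001,0,0,0,0.001,0,0,0,0,0,0,0,0,0,0,0,0,0,0,0,0,0,0,0,0,0,0]'

```text
time: 25.75
ee_pos: [522.5, 51.3, 29.6]
eef_rot: [-179.9, 0.4, 94.9]
ft_force: [-1.0, -15.9, 0.5]
opening: -0.001
gripper_force: 0.0
```

The position holds at y 51.3 while the force rises to 16 N, so the door is on its stop. Backing to mid-gap, then lifting out and clear.

apply_moves --deltas '[0,-0.006,0,0,0,-0.007,0,0,0,0,0,0,0,0,0.02,0,0,0,0.03,0,0,0,0.04,0,0,0,0.05,0,-0.01,-0.03,0.02,0]'

```text
time: 26.75
ee_pos: [513.9, 13.6, 195.1]
eef_rot: [179.6, 0.0, 95.3]
ft_force: [0.6, -0.5, -0.4]
opening: -0.003
gripper_force: 0.0
```

apply_moves --deltas '[-0.01,-0.05,0,0,-0.01,-0.05,0,0,-0.01,-0.05,0,0,-0.01,-0.05,0,0,-0.01,-0.05,0,0,-0.01,-0.04,0,0,0,0,0,0,0,0,0,0]'

```text
time: 27.75
ee_pos: [453.0, -277.2, 190.7]
eef_rot: [179.9, 0.0, 95.1]
ft_force: [-0.9, 0.6, -0.9]
opening: -0.001
gripper_force: 0.0
```

```bash
python3 - <<'E'
from h import *
p,d=snap('scene','s9'); p2,_=snap('top','t9')
a=cv2.resize(p[120:320,280:500],None,fx=1.8,fy=1.8); b=cv2.resize(p2[110:300,80:330],None,fx=1.6,fy=1.6)
W=np.zeros((600,800,3),np.uint8); W[:a.shape[0],:a.shape[1]]=a; W[:b.shape[0],400:400+b.shape[1]]=b[:, :400]; cv2.imwrite('pics/f.png',W[:,:,::-1])
i=camera_info('scene');K=np.array(i['camera_matrix']);E=np.array(i['extrinsics'])
v,u=np.mgrid[:480,:640]
P=(np.stack([(u-K[0,2])/K[0,0]*d,-(v-K[1,2])/K[1,1]*d,-d,np.ones_like(d)],-1)@E.T)[...,:3]
l=P[...,:2]-[541.7,185.9]; c,s=np.cos(np.deg2rad(95)),np.sin(np.deg2rad(95)); lx=l@[c,s]; ly=l@[-s,c]
m=(P[...,2]>20)&(P[...,2]<70)&(abs(ly)<100)&(lx>-135)&(lx<-100)
k=np.polyfit(ly[m],lx[m],1); print('door face slope deg',np.rad2deg(np.arctan(k[0])),'x at 0',k[1],m.sum())
E
```

```text
door face slope deg -0.541334726282825 x at 0 -120.21146288523806 595
```

View pics/f.png

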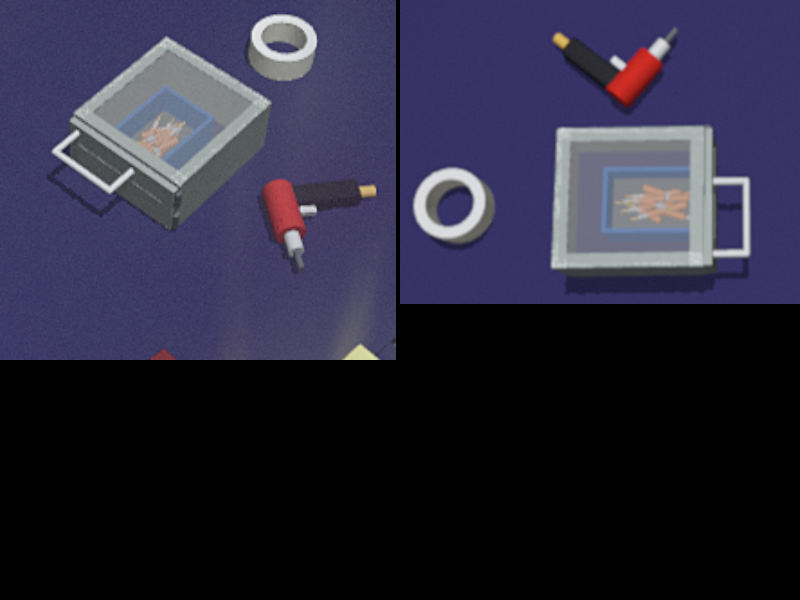

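The last picture shows the bin inside under the clear roof (right view, (645,200)) and the door flush. The fitted slope is within 0.5°, and the tape and drill are where they were. Handing in.

```bash
python3 -c "
from h import *
print(r.close_job())"
```

```text
the job is handed in; nothing more can be done
None
```

The blue fastener bin is in the locker, wholly inside with its rear about 5 mm behind the front, the door is shut against its stop, the tape roll and drill are where they were, and I handed the job in at about 28 s after a first pass over the door handle that missed the bar; no verdict came back.

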